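# Fit the insert plate to a loaded pot carrier

### The job

The pot carrier needs its insert plate, but three pots stand loose in it: clear them all to the wooden side board first, then fetch the green insert plate that lies behind the carrier and thread it down over the carrier's two pins until it lies flat on the rim. Then put the pots back, each through the plate's opening of its own shape and size, so that all three stand upright on the carrier's floor. They are clay: set them down rather than dropping them, never let one fall over, and leave the spray bottle standing.

Things in the scene. Friction and masses are not known exactly. Their poses are not given: they have to be found in the camera images.
- pot_large: The large round terracotta pot, open at the top, 66 mm high. Base 46 mm across, widening to 58 mm under the rim band; the rim band is a plain cylinder 66 mm in diameter over the top 14 mm (the place to grip it). Mass about 140 g. Origin: centre of its underside, z up.
- pot_square: The square terracotta pot, open at the top, 58 mm high. Base 40 x 40 mm, widening to 50 mm under the rim band; the rim band is 56 x 56 mm over the top 14 mm (grip it across two flat sides). Mass about 120 g. Origin: centre of its underside, z up, x and y square to its sides.
- pot_small: The small round terracotta pot, open at the top, 52 mm high. Base 32 mm across, widening to 40 mm under the rim band; the rim band is 46 mm in diameter over the top 14 mm. Mass about 70 g. Origin: centre of its underside, z up.
- plate: Insert plate, dark green, flat: 92 mm (x) by 316 (y), 5 thick, 220 g. Origin: centre of underside, z up. Lies behind the carrier, long side along it. Upright grip fin at its centre, 12 mm thick (y), 56 long (x), top 40 mm over the underside. At x = 0: 13 mm pin holes at y = -146, 146; openings round 62 mm at y = -62, square 55 at y = 44, round 47 at y = 108. May go on either way round.
- carrier: Pot carrier, fixed: dark shallow tray, 100 mm (x) by 326 (y). Origin: centre of underside, z up. Floor, where the pots stand in any order, 6 mm over the underside; rim, the plate's seat, 24 mm; long walls 6 thick, ends solid for 33. Two 10 mm steel pins at x = 0, y = -146 and 146, up to 48 mm over the underside, the last 8 tapering to a 4 mm tip.
- board: The side board: a plain wooden plank lying fixed on the bench to the left or right of the carrier, 300 mm (its x) by 130 mm (its y), 18 mm thick. Origin: centre of its underside, z up. The pots are put on it for the meantime, anywhere wholly on its top.
- spray_bottle: A white spray bottle with a black head, 72 mm in diameter, 200 mm high, standing on the bench at the far end of the green seed tray, across from the side board. Not to be knocked over. Origin: centre of its underside, z up.
Things that resemble listed ones, but are neither listed nor needed, are in the scene too. What is shaped like the pot_square but turquoise or yellow is not meant. What is shaped like the pot_large but purple is not meant.

How it is judged (in metres and radians):
On the way, in this order (a step that is already met when the one before it is completed fails the run):
1. all three pots stand upright on the side board together (x of pot_large in the frame of board between -0.14 and 0.14 m and y of pot_large in the frame of board between -0.06 and 0.06 m and z of pot_large in the frame of board between 0.014 and 0.023 m and angle between each of pot_large, pot_square, pot_small's own z axis and vertical below 0.1 rad and x of pot_square in the frame of board between -0.14 and 0.14 m and y of pot_square in the frame of board between -0.06 and 0.06 m and z of pot_square in the frame of board between 0.014 and 0.023 m and x of pot_small in the frame of board between -0.14 and 0.14 m and y of pot_small in the frame of board between -0.06 and 0.06 m and z of pot_small in the frame of board between 0.014 and 0.023 m), for 0.2 s.
2. the insert plate lies flat on the carrier's rim with both pins through its holes (horizontal distance between plate and carrier below 0.005 m and z of plate in the frame of carrier between 0.021 and 0.0265 m and angle between plate's own z axis and vertical below 0.04 rad and angle between the x axis of plate and the x axis of carrier, either way round below 0.06 rad), for 0.2 s.
At the end, for the whole second after the job is handed in: The plate lies flat on the carrier's rim over both pins (centred within 5 mm, level within 0.04 rad), and each pot stands upright on the carrier's floor (underside within about 3 mm of it) through its own opening, within 10 mm of the opening's centre each way, all at rest (all of step 2 and x of pot_large in the frame of plate between -0.01 and 0.01 m and y of pot_large in the frame of plate between -0.072 and -0.052 m and z of pot_large in the frame of carrier between 0.003 and 0.0095 m and angle between each of pot_large, pot_square, pot_small's own z axis and vertical below 0.1 rad and x of pot_square in the frame of plate between -0.01 and 0.01 m and y of pot_square in the frame of plate between 0.034 and 0.054 m and z of pot_square in the frame of carrier between 0.003 and 0.0095 m and x of pot_small in the frame of plate between -0.01 and 0.01 m and y of pot_small in the frame of plate between 0.098 and 0.118 m and z of pot_small in the frame of carrier between 0.003 and 0.0095 m and linear speed of each of pot_large, pot_square, pot_small, plate below 0.02 m/s); the robot touches nothing.
It fails at once if a pot falls over (angle between any of pot_large, pot_square, pot_small's own z axis and vertical above 0.8 rad).
It fails at once if a pot is dropped from more than about 3 cm ((contact force between the fingers and pot_large below 0.05 N and linear speed of pot_large above 0.8 m/s) or (contact force between the fingers and pot_square below 0.05 N and linear speed of pot_square above 0.8 m/s) or (contact force between the fingers and pot_small below 0.05 N and linear speed of pot_small above 0.8 m/s)).
It fails at once if the spray bottle is knocked over (angle between spray_bottle's own z axis and vertical above 0.5 rad).
It also fails if it takes over 138 s, if anything falls off the work surface, if the arm or the gripper's body presses on something with over 40 N, if the wrist force passes 120 N, or if a joint passes its speed limit or range.

### The arm

A 6-joint arm with a two-finger parallel gripper is mounted at the origin on the work surface. World frame = base frame: x ahead of the robot, y to its left, z up, the work surface at z = 0. Lengths are in mm, angles in rad, forces in N, time in s.
With the tool pointing down it reaches from about 350 to 850 mm from the base axis. Payload 8.1 kg.
Tool frame: the origin (TCP) lies on the mounting face of the last link; the fingertips stand 173 mm ahead of it and the grasp point (between the pads) lies 155 mm ahead of it; z points along the fingers, x is the direction in which the jaws open and shut, and the axes are right-handed (so a half turn about z gives the same grasp; the last joint's range is limited). The gripper opens to 85 mm and grips with 20 to 120 N. Pads are 22 mm wide; open, the fingers measure 114 mm over their backs; the gripper's body (76 mm by 85 mm) begins 54 mm behind the grasp point. The pads swing forward as they close: fully open they stand 13 mm farther back than shut.
Start: joints at [1.218, 0.13, 1.488, -0, 1.523, -0.085], TCP at [158.745, 578.625, 404.692] pointing down, gripper open.
Joint ranges: [-2.96, 2.96], [-0.89, 2.26], [0.02, 2.5], [-1.34, 4.48], [0, 2.73], [-2.66, 2.66]. Speed limits (rad/s): [2.39, 2.39, 2.79, 3.14, 3.14, 3.14].

### API

Orientations are given as a 3x3 rotation matrix whose columns are the frame's x, y, z axes.
In Python, from bench import bot, jaws, solver, viewer, workorder, readout gives the robot as it stands. Calls block until the motion is done:
- bot.move_to(position, orientation): joint-space move of the TCP to a pose.
- bot.move_linear(position, frame=None, feed=150, until_force=None): straight line of the TCP; frame=None keeps the orientation; feed is the mean speed in mm/s. With until_force (N) it stops when the force on the tool has changed by that much, and returns True; else False.
- bot.goto_joints(angles): joint-space move.
- jaws.let_go() and jaws.close(): open the fingers fully, or close them until they stop; the grip force is fixed at half the most.
- bot.sleep(seconds).
- solver.solve_ik(position, orientation): joint angles nearest the present ones, or None.
- viewer.snapshot(name): name is "side" or "top" or "wrist"; returns a dict with "color" (400x640x3 uint8, blue, green, red), "z_map" (400x640 float32, mm along the optical axis (not along the pixel's ray), 0 where there is no reading), "fx", "fy", "cx", "cy" (pixels), "D" ([k1, k2, p1, p2, k3] as OpenCV has them; the pictures are not rectified), "T" (4x4, takes a point from camera to world coordinates). Camera axes: x right, y up, looking along -z (the intrinsics and any distortion apply to the point x, -y, -z); pixel columns grow to the right and rows downward; lengths in mm; the calibration is good to about 2 mm. A picture is of the moment at which its call begins.
A pose or a line that the arm cannot do raises bot.MotionError and nothing moves.
- workorder.finish_job(): hands the job in, once; it reports no verdict.
Readings, each from a call of its own:
- readout.read_t(): time.
- readout.read_qpos(): joint angles.
- readout.read_dq(): joint speeds.
- readout.read_joint_efforts(): joint torques, N m.
- readout.read_tcp_pos(): TCP position.
- readout.read_eef_rot(): TCP orientation.
- readout.read_force(): force on the tool from outside, world axes, zero at the start.
- readout.read_wrist_torque(): the same for the moment, N m.
- readout.read_finger_gap(): finger opening in mm.
Only numpy, scipy, OpenCV 4.12 (cv2) and the standard library are available. Lean on these libraries where they do the work, as an engineer would, in place of code of your own. Each camera call takes 0.05 s, during which the arm holds its last target. There are 200 camera calls.

## Working session

There is one attempt and no reset: what is moved stays moved. The work goes in short steps, each a Python script; the robot and the scene stay as the last script left them, time stands still between calls to the robot, and variables do not carry over. Pictures are saved under pics/ and viewed, about 12 in all and at most 16, crops included, and the job is handed in when it is done.

```bash
ls; mkdir -p pics
cat > h.py <<'E'
import numpy as np, cv2, pickle
from bench import bot, jaws, solver, viewer, workorder, readout
def cloud(s):
    h,w=s['z_map'].shape
    u,v=np.meshgrid(np.arange(w),np.arange(h))
    K=np.array([[s['fx'],0,s['cx']],[0,s['fy'],s['cy']],[0,0,1.]])
    p=cv2.undistortPoints(np.stack([u,v],-1).reshape(-1,1,2).astype(np.float64),K,np.array(s['D'],float)).reshape(h,w,2)
    z=s['z_map'].astype(float)
    P=np.stack([p[...,0]*z,-p[...,1]*z,-z],-1)
    T=np.array(s['T'])
    W=P@T[:3,:3].T+T[:3,3]
    W[z<=0]=np.nan
    return W
E
python3 - <<'E'
from h import *
for n in ['top','side']:
    s=viewer.snapshot(n); pickle.dump(s,open(f'{n}.pkl','wb')); cv2.imwrite(f'pics/{n}0.png',s['color'])
    print(n,s['fx'],s['D'],np.array(s['T']).round(2).tolist(),(s['z_map']>0).mean())
print(readout.read_t())
E
```

```text
pics
top 382.98992511029377 [-0.05869546  0.          0.          0.          0.        ] [[-0.0, 1.0, -0.07, 418.74], [-1.0, -0.0, -0.01, 44.02], [-0.01, 0.07, 1.0, 1167.41], [0.0, 0.0, 0.0, 1.0]] 0.996
side 440.8938924740166 [-0.09291466  0.          0.          0.          0.        ] [[0.96, 0.21, -0.19, 301.82], [-0.28, 0.68, -0.68, -665.29], [-0.01, 0.7, 0.71, 803.18], [0.0, 0.0, 0.0, 1.0]] 0.9959375
0.1
```

View pics/top0.png

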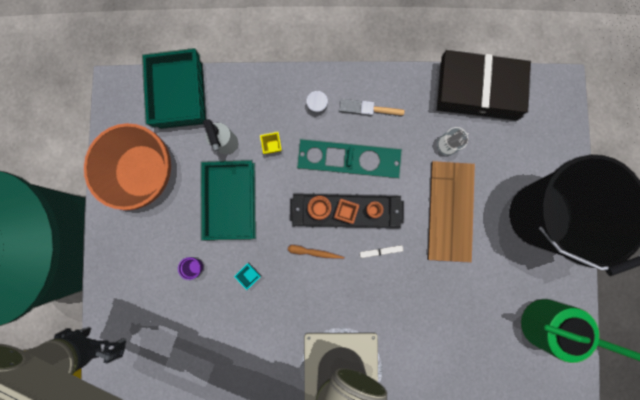

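View pics/side0.png

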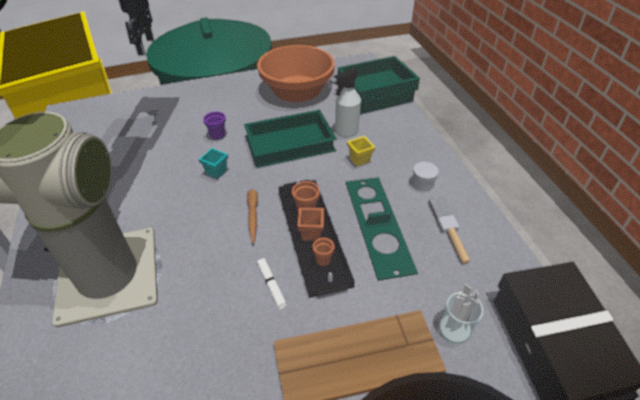

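Candidates in the top view. Large round: pot (319,208) in the carrier, versus the purple one (190,268). Square: terracotta (346,211), versus turquoise (248,277) and yellow (271,143). Small round: (374,210). The plate at (350,158), with fin and openings, could be confused with the green trays (228,200) and (174,88). The board is at (451,212) and the bottle at (220,133). I choose the terracotta pots in the carrier and will check them in a wrist close-up.

Run:
```python
from h import *
s=pickle.load(open('top.pkl','rb')); W=cloud(s); C=s['color'].astype(int)
def at(u,v): return W[v,u].round(0).tolist()
for n,u,v in [('large',319,208),('sq',346,211),('small',374,210),('carL',294,211),('carR',400,211),('plate',350,158),('board',451,212),('bottle',220,133)]: print(n,at(u,v))
def rect(m,lab):
    P=W[m]; r=cv2.minAreaRect(P[:,:2].astype(np.float32)); print(lab,r,np.median(P[:,2]).round(1),len(P))
b,g,r=C[...,0],C[...,1],C[...,2]
win=np.zeros(b.shape,bool); win[130:185,290:410]=1
rect(win&(g-r>25),'plate')
win[:]=0; win[155:270,420:480]=1
rect(win&(r-b>40),'board')
win[:]=0; win[185:235,280:412]=1
rect(win&(W[...,2]>14)&(W[...,2]<60),'carrier')
z=W[...,2]
win[:]=0; win[190:230,300:390]=1
n,l,st,c=cv2.connectedComponentsWithStats((win&(z>45)&(r-b>30)).astype(np.uint8))
for i in range(1,n):
    if st[i,4]>20: rect(l==i,'pot')
# wrist pose check
R=np.array(readout.read_eef_rot()); print(R.round(3).tolist()); 
w=viewer.snapshot('wrist'); T=np.array(w['T']); p=np.array(readout.read_tcp_pos())
print('cam in tool',(R.T@(T[:3,3]-p)).round(1),(R.T@T[:3,:3]).round(3).tolist(),w['fx'])
```

```text
large [480.0, 63.0, 10.0]
sq [471.0, -18.0, 10.0]
small [474.0, -103.0, 9.0]
carL [471.0, 138.0, 22.0]
carR [470.0, -179.0, 26.0]
plate [628.0, -30.0, 38.0]
board [466.0, -334.0, 22.0]
bottle [681.0, 334.0, 137.0]
plate ((634.6111450195312, -29.578353881835938), (316.24017333984375, 92.35427856445312), 84.18905639648438) nan 2128
board ((471.69586181640625, -339.9576416015625), (121.8804931640625, 308.44207763671875), 82.48299407958984) nan 4253
carrier ((473.4455261230469, -19.265716552734375), (341.0527038574219, 103.34290313720703), 88.48885345458984) 24.0 1702
pot ((479.91436767578125, 60.7771110534668), (63.03752899169922, 62.98779296875), 44.906429290771484) 61.3 207
pot ((470.4692687988281, -18.004886627197266), (55.7892951965332, 56.12228775024414), 72.27046203613281) 62.2 177
pot ((475.20233154296875, -100.35676574707031), (44.98646926879883, 44.28580093383789), 11.177321434020996) 56.3 82
[[0.265, 0.964, -0.001], [0.964, -0.265, -0.002], [-0.002, -0.0, -1.0]]
cam in tool [ -0.5 -79.7  30.6] [[1.0, -0.0, 0.001], [0.0, -0.951, -0.311], [0.001, 0.311, -0.951]] 353.8309951911961
```

```bash
cat >> h.py <<'E'
def rot(a):  # tool down, tool x axis at world angle a
    c,s=np.cos(a),np.sin(a); return np.array([[c,s,0],[s,-c,0],[0,0,-1.]])
E
python3 - <<'E'
from h import *
bot.move_to([550,-20,340],rot(np.pi/2)); print(readout.read_t(),readout.read_qpos())
s=viewer.snapshot('wrist'); pickle.dump(s,open('w1.pkl','wb')); cv2.imwrite('pics/w1.png',s['color'])
W=cloud(s); np.save('w1.npy',W)
print(W[[395,395,5,200],[5,630,320,320]].round(0))
E
```

```text
2.6917 [-1.28267839e-01  3.60971645e-02  1.70679934e+00  1.60520770e-04
  1.39853140e+00 -1.70002269e+00]
[[ 779. -356.   29.]
 [ 810.  356.   -0.]
 [ 406.  -17.    0.]
 [ 567.  -16.   -0.]]
```

View pics/w1.png

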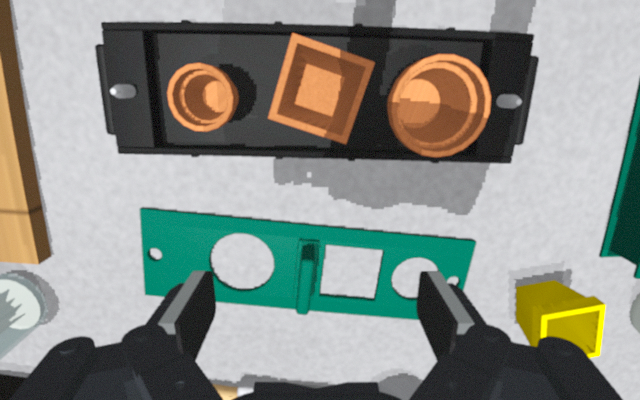

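Wrist view: the carrier pins are at (122,91) and (509,101). The pots are small round (202,97), square (322,88) and large round (439,104), all terracotta as described. The plate's pin holes are at (155,254) and (452,282), the fin is at (308,277), and the 62 mm hole is on the left (−y side). Next I measure precisely.

```bash
cat >> h.py <<'E'
from scipy.optimize import least_squares
def circ(P,r):
    f=least_squares(lambda c:np.hypot(*(P-c[:2]).T)-c[2],[*P.mean(0),r],loss='soft_l1'); return f.x
def plane_pt(s,u,v,z):
    K=np.array([[s['fx'],0,s['cx']],[0,s['fy'],s['cy']],[0,0,1.]])
    p=cv2.undistortPoints(np.array([[[u,v]]],float),K,np.array(s['D'],float)).ravel()
    T=np.array(s['T']); d=T[:3,:3]@[p[0],-p[1],-1]; o=T[:3,3]
    return (o+d*(z-o[2])/d[2])[:2]
E
python3 - <<'E'
from h import *
s=pickle.load(open('w1.pkl','rb')); W=np.load('w1.npy'); Z=W[...,2]; C=s['color'].astype(int)
def box(u0,v0,u1,v1):
    m=np.zeros(Z.shape,bool); m[v0:v1,u0:u1]=1; return m
for n,bx,h in [('large',(380,45,500,165),72),('sq',(262,25,380,150),64),('small',(160,55,245,140),58)]:
    m=box(*bx)&(abs(Z-h)<2.5); P=W[m]
    hull=cv2.convexHull(P[:,:2].astype(np.float32)).reshape(-1,2)
    print(n,len(P),P[:,2].mean().round(2),'circ',circ(hull,30).round(1),'rect',cv2.minAreaRect(hull))
for n,bx in [('pinR',(100,75,150,110)),('pinL',(485,85,530,120))]:
    m=box(*bx); P=W[m&(Z>30)]; print(n,len(P),P.mean(0).round(1),P.min(0).round(1),P.max(0).round(1)); q=W[m&(Z>43)];print(q.mean(0).round(1),len(q))
m=box(90,10,550,170)&(abs(Z-24)<2); P=W[m]; print('carrier rim',cv2.minAreaRect(P[:,:2].astype(np.float32)),P[:,2].mean())
# plate
g=(C[...,1]-C[...,2]>25)
for n,bx in [('holeA',(143,240,168,268)),('round62',(200,225,282,298)),('sq55',(318,240,388,305)),('holeB',(440,270,464,295))]:
    m=box(*bx)&~g&(abs(Z)<4); 
    if n[0]=='s': m&=True
    v,u=np.nonzero(m); print(n,len(u),u.mean(),v.mean(),plane_pt(s,u.mean(),v.mean(),2.5).round(1))
m=box(290,230,325,320)&(Z>36); P=W[m]; print('fin',len(P),P.mean(0),cv2.minAreaRect(P[:,:2].astype(np.float32)))
m=box(130,200,480,325)&g&(Z>2)&(Z<9);P=W[m];print('plate',cv2.minAreaRect(P[:,:2].astype(np.float32)),np.median(P[:,2]))
m=(C[...,2]-C[...,0]>40)&box(0,0,60,265);P=W[m];print('board edge ymax',np.nanmax(P[:,1]),np.nanmedian(P[:,2]),np.nanmin(P[:,0]),np.nanmax(P[:,0]))
E
```

```text
large 1928 71.93 circ [480.8  61.8  32.8] rect ((480.6954345703125, 61.691734313964844), (65.3416748046875, 65.19226837158203), 31.915325164794922)
sq 2468 64.2 circ [468.9 -17.6  36.9] rect ((470.7893371582031, -17.235931396484375), (56.60776901245117, 56.23186111450195), 71.8185043334961)
small 1228 57.96 circ [475.4 -99.3  22.8] rect ((475.19891357421875, -99.27352905273438), (45.4444465637207, 44.99675369262695), 63.016937255859375)
pinR 229 [ 470.1 -162.7   41.3] [ 465.9 -167.9   30.1] [ 474.7 -159.4   50.2]
[ 470.2 -163.8   46.1] 92
pinL 399 [477.  111.2  53.4] [466.5  88.9  30.1] [488.1 128.6  74.1]
[477.  104.   62.7] 251
carrier rim ((473.76483154296875, -19.427978515625), (341.4382019042969, 102.15382385253906), 88.85118865966797) 24.079469471550663
holeA 106 155.1509433962264 253.78301886792454 [ 620.6 -175.1]
round62 2785 241.58994614003592 261.26786355475764 [628.2 -91.5]
sq55 2773 350.43166245943024 271.4673638658493 [639.  14.]
holeB 73 452.8904109589041 280.64383561643837 [649.6 116.2]
fin 765 [632.9152525  -29.75619416  39.67784383] ((634.8712768554688, -29.903690338134766), (11.994449615478516, 55.740989685058594), 84.01321411132812)
plate ((635.0360107421875, -29.77880859375), (316.73138427734375, 93.48100280761719), 83.99546813964844) 5.226158269781138
board edge ymax -266.30967370468494 17.39135164387602 397.12999000103827 634.3904688266023
```

```bash
cat >> h.py <<'E'
def pick(x,y,zg,a,up=110,above=45):
    bot.move_to([x,y,zg+above],rot(a)); bot.move_linear([x,y,zg],feed=120)
    jaws.close(); g=readout.read_finger_gap(); bot.move_linear([x,y,zg+up],feed=180); print('gap',round(g,1),'after lift',round(readout.read_finger_gap(),1),'t',readout.read_t()); return g
def place(x,y,zg,a,above=60,up=90,f=10):
    bot.move_to([x,y,zg+above],rot(a)); bot.move_linear([x,y,zg+12],feed=150)
    hit=bot.move_linear([x,y,zg],feed=30,until_force=f); z=readout.read_tcp_pos()[2]
    jaws.let_go(); bot.move_linear([x,y,z+up],feed=200); print('hit',hit,'z err',round(z-zg,1),'t',readout.read_t())
E
python3 - <<'E'
from h import *
pick(480.8,61.8,65+151,0.0)
place(555,-338,65+151+12+1,-np.pi/2)
pick(470.8,-17.2,57+151,np.radians(-18.2))
place(470,-336,57+151+12+1,-np.pi/2)
pick(475.3,-99.3,51+154,0.0)
place(385,-334,51+154+12+1,-np.pi/2)
bot.move_to([550,-20,340],rot(np.pi/2))
s=viewer.snapshot('wrist'); pickle.dump(s,open('w2.pkl','wb'))
t=viewer.snapshot('top'); pickle.dump(t,open('t2.pkl','wb'))
cv2.imwrite('pics/2.png',np.vstack([s['color'][:330],t['color'][130:290]]))
print(readout.read_t())
E
```

```text
gap 65.0 after lift 65.2 t 5.8833
hit True z err 1.0 t 9.2417
gap 55.0 after lift 54.8 t 12.1917
hit True z err 0.4 t 15.35
gap 44.6 after lift 44.7 t 18.1833
hit True z err 0.3 t 21.1917
23.3917
```

View pics/2.png

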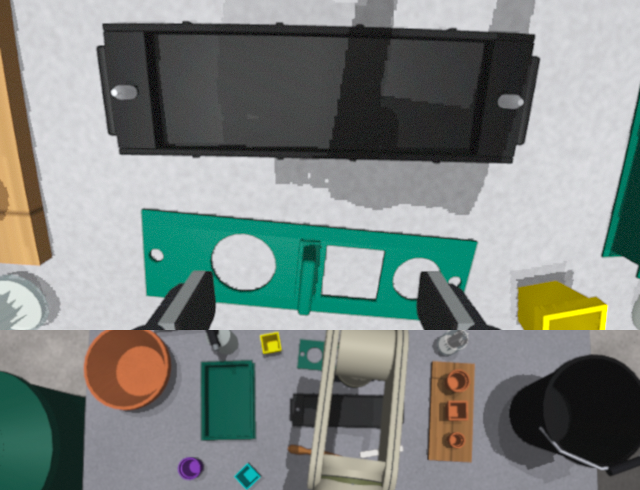

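The wrist strip shows the carrier empty, with pins at (122,91) and (510,101). The top strip shows all three pots upright on the board at (457,381), (457,411) and (456,440). Now I measure the carrier and the plate from equivalent views.

Run:
```python
from h import *
bot.move_to([711,-30,340],rot(np.pi/2)); sp=viewer.snapshot('wrist'); pickle.dump(sp,open('wp.pkl','wb'))
s=pickle.load(open('w2.pkl','rb')); W=cloud(s); Z=W[...,2]
def box(Z,u0,v0,u1,v1):
    m=np.zeros(Z.shape,bool); m[v0:v1,u0:u1]=1; return m
tips=[]
for n,bx in [('pinR',(100,75,150,110)),('pinL',(485,85,530,120))]:
    m=box(Z,*bx); P=W[m&(Z>26)&(Z<39)][:,:2]; q=W[m&(Z>46)]
    c=least_squares(lambda c:np.hypot(*(P-c).T)-5,q.mean(0)[:2],loss='soft_l1').x
    print(n,'cyl',c.round(1),len(P),'tip',q.mean(0).round(1),len(q)); tips.append(c)
a,b=tips; print('mid',(a+b)/2,'len',np.linalg.norm(b-a),'ang x axis deg',np.degrees(np.arctan2(*(b-a)[::-1]))-90)
m=box(Z,90,10,550,170)&(abs(Z-24)<1.5)&(W[...,1]<143)&(W[...,1]>-182); print('rim',cv2.minAreaRect(W[m][:,:2].astype(np.float32)))
W=cloud(sp);Z=W[...,2];C=sp['color'].astype(int); g=(C[...,1]-C[...,2]>25)
m=g&(abs(W[...,0]-635)<70)&(abs(W[...,1]+30)<180)
P=W[m&(Z>2)&(Z<9)];print('plate',cv2.minAreaRect(P[:,:2].astype(np.float32)))
P=W[m&(Z>36)];print('fin',cv2.minAreaRect(P[:,:2].astype(np.float32)),P[:,2].mean())
# holes: enclosed non-green regions
gm=m.astype(np.uint8); cs,h=cv2.findContours(gm,cv2.RETR_CCOMP,cv2.CHAIN_APPROX_NONE)
for c,hh in zip(cs,h[0]):
    if hh[3]>=0 and cv2.contourArea(c)>30:
        M=cv2.moments(c); u,v=M['m10']/M['m00'],M['m01']/M['m00']; print('hole',M['m00'],round(u,1),round(v,1),plane_pt(sp,u,v,2.5).round(1))
```

```text
pinR cyl [ 470.  -165.5] 124 tip [ 470.1 -164.6   48. ] 48
pinL cyl [477.1 126.8] 137 tip [476.9 125.7  47.6] 50
mid [473.52195449 -19.36928348] len 292.3865563198327 ang x axis deg -1.3972485020962893
rim ((473.2363586425781, -19.512924194335938), (326.5245666503906, 101.8038101196289), 88.7480697631836)
plate ((634.9589233398438, -30.010650634765625), (316.3085021972656, 92.18273162841797), 84.1576919555664)
fin ((635.2346801757812, -29.833791732788086), (12.080221176147461, 55.4366569519043), 84.06135559082031) 39.86264445696338
hole 206.0 487.6 115.5 [650.4 115.6]
hole 2576.0 444.3 109.7 [646.   77.7]
hole 215.5 141.3 78.2 [ 620.1 -175.2]
hole 4741.0 369.5 100.5 [638.9  14. ]
hole 4709.5 242.6 86.9 [627.9 -91.3]
```

Run:
```python
from h import *
pick(635.1,-29.8,183,np.radians(84.07),up=90)
x,y,a=473.5,-19.4,np.radians(88.65)
bot.move_to([x,y,183+70],rot(a)); print(readout.read_force())
h=bot.move_linear([x,y,183+30],feed=60,until_force=8); print('A',h,readout.read_tcp_pos(),readout.read_force())
if not h:
    h=bot.move_linear([x,y,183+22.5],feed=30,until_force=12); print('B',h,readout.read_tcp_pos(),readout.read_force(),readout.read_wrist_torque())
print(readout.read_t(),readout.read_finger_gap())
s=viewer.snapshot('side'); cv2.imwrite('pics/3.png',cv2.resize(s['color'][150:320,220:480],None,fx=3,fy=3))
```

```text
gap 10.9 after lift 11.1 t 26.575
[-0.050347   -0.63609866 -2.32570687]
A False [473.63964267 -19.42461141 213.16334431] [-0.19829634  0.21463588 -1.55135728]
B True [474.31459142 -19.51168377 207.3300993 ] [ 0.38219052 -0.70272005  4.48448516] [0.01085418 0.16722444 0.02086388]
28.3667 11.116133802371797
```

View pics/3.png

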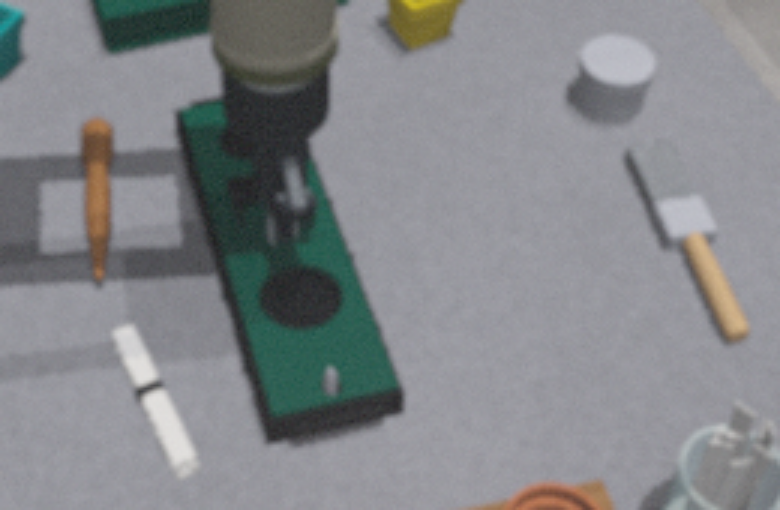

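The plate is down over the pin at (330,380) of the crop, and first contact came at the expected rim height. Next I release and re-measure the seated plate and the pots on the board.

Run:
```python
from h import *
jaws.let_go(); p=readout.read_tcp_pos(); bot.move_linear([p[0],p[1],290],feed=150)
bot.move_to([550,-20,340],rot(np.pi/2)); s=viewer.snapshot('wrist')
W=cloud(s);Z=W[...,2];C=s['color'].astype(int); g=(C[...,1]-C[...,2]>25)
m=g&(abs(W[...,0]-473)<65)&(abs(W[...,1]+20)<175)
P=W[m&(Z>26)&(Z<33)];print('plate',cv2.minAreaRect(P[:,:2].astype(np.float32)))
A=np.c_[P[:,:2]-[473,-19],np.ones(len(P))]; print('plane',np.linalg.lstsq(A,P[:,2],rcond=None)[0].round(4))
cs,h=cv2.findContours(m.astype(np.uint8),cv2.RETR_CCOMP,cv2.CHAIN_APPROX_NONE)
for c,hh in zip(cs,h[0]):
    if hh[3]>=0 and cv2.contourArea(c)>30:
        M=cv2.moments(c); u,v=M['m10']/M['m00'],M['m01']/M['m00']; print('hole',M['m00'],round(u,1),round(v,1),plane_pt(s,u,v,26.5).round(1))
bot.move_to([520,-300,400],rot(np.pi/2)); b=viewer.snapshot('wrist')
cv2.imwrite('pics/4.png',np.vstack([s['color'][:200],b['color']]))
W=cloud(b);Z=W[...,2]
for n,c,h in [('large',(555,-338),84),('sq',(470,-336),76),('small',(385,-334),70)]:
    q=(abs(Z-h)<3)&(np.hypot(W[...,0]-c[0],W[...,1]-c[1])<45); P=W[q]; hull=cv2.convexHull(P[:,:2].astype(np.float32)).reshape(-1,2)
    print(n,len(P),P[:,2].mean().round(2),circ(hull,30).round(1),cv2.minAreaRect(hull))
print(readout.read_t())
```

```text
plate ((474.63385009765625, -20.377716064453125), (317.91064453125, 93.23432922363281), 88.57235717773438)
plane [-4.00000e-04 -6.00000e-04  2.93132e+01]
hole 2865.5 455.8 100.3 [476.9  87.6]
hole 5355.0 373.2 96.8 [474.8  23.5]
hole 5228.0 235.3 93.5 [472.3 -82.1]
large 1065 83.79 [ 555.7 -338.5   32.8] ((555.3656005859375, -338.34515380859375), (65.24684143066406, 65.28425598144531), 22.829933166503906)
sq 1603 76.11 [ 470.3 -337.7   37. ] ((470.72698974609375, -336.96795654296875), (56.50374221801758, 54.98889923095703), 89.82613372802734)
small 651 70.04 [ 386.1 -334.1   22.5] ((391.46728515625, -334.4058837890625), (44.76048278808594, 34.22245788574219), 89.42221069335938)
31.5
```

View pics/4.png

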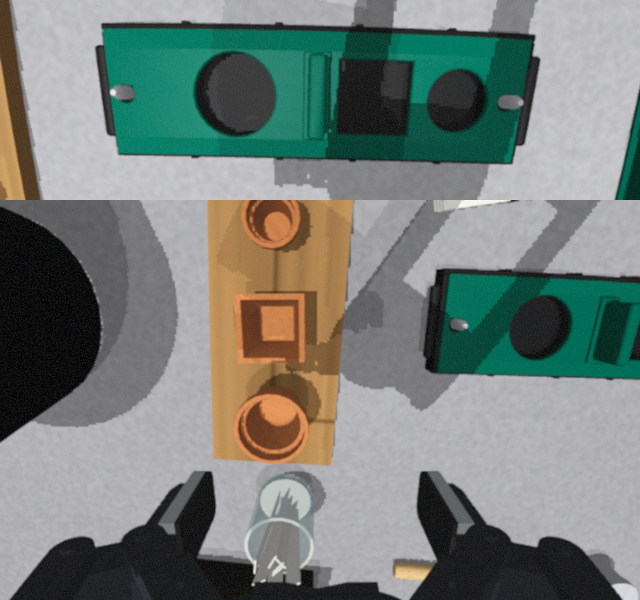

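The plate lies flat with both pins through it: pins at (120,92) and (510,102), openings at (235,93), (375,97) and (456,100). The pots stand upright on the board. I put them back with a guarded descent.

```bash
cat >> h.py <<'E'
def insert(x,y,zg,a):
    bot.move_to([x,y,zg+60],rot(a)); bot.move_linear([x,y,zg+30],feed=150)
    hit=bot.move_linear([x,y,zg-1],feed=45,until_force=8); p=readout.read_tcp_pos(); z=p[2]
    print('hit',hit,'z err',round(z-zg,1),np.round(p,1),'t',readout.read_t())
    if z-zg>3: raise SystemExit('stuck high')
    bot.sleep(.2); jaws.let_go(); bot.move_linear([x,y,z+90],feed=200)
E
python3 - <<'E'
from h import *
A=np.radians(-1.35)
pick(555.6,-338.4,65+151+12,-np.pi/2); insert(472.2,-81.8,65+151,A)
pick(470.6,-337.2,57+151+12,-np.pi/2); insert(474.7,24.0,57+151,A)
pick(386,-334.1,51+154+12,-np.pi/2); insert(476.5,88.1,51+154,A)
bot.move_to([550,-20,340],rot(np.pi/2)); s=viewer.snapshot('wrist'); pickle.dump(s,open('w5.pkl','wb'))
cv2.imwrite('pics/5.png',s['color']); print(readout.read_t())
W=cloud(s);Z=W[...,2]
for n,c,h in [('large',(472,-82),72),('sq',(475,24),64),('small',(476.5,88),58)]:
    q=(abs(Z-h)<4)&(np.hypot(W[...,0]-c[0],W[...,1]-c[1])<45); P=W[q]; hull=cv2.convexHull(P[:,:2].astype(np.float32)).reshape(-1,2)
    k=np.linalg.lstsq(np.c_[P[:,:2]-c,np.ones(len(P))],P[:,2],rcond=None)[0]
    print(n,len(P),k.round(3),circ(hull,30).round(1),cv2.minAreaRect(hull))
C=s['color'].astype(int); g=(C[...,1]-C[...,2]>25)
P=W[g&(abs(W[...,0]-473)<65)&(abs(W[...,1]+20)<175)&(Z>26)&(Z<33)]
print('plate',cv2.minAreaRect(P[:,:2].astype(np.float32)),np.linalg.lstsq(np.c_[P[:,:2]-[473,-19],np.ones(len(P))],P[:,2],rcond=None)[0].round(4))
E
```

```text
gap 64.8 after lift 65.1 t 35.75
hit True z err 2.2 [472.  -81.8 218.2] t 37.8083
gap 55.1 after lift 54.9 t 41.6667
hit True z err 1.5 [474.4  24.  209.5] t 44.0083
gap 44.4 after lift 44.5 t 48.3583
hit True z err 1.3 [476.2  88.1 206.3] t 50.925
53.8417
large 2125 [1.0000e-03 6.0000e-03 7.1889e+01] [470.7 -82.3  32.8] ((470.6248474121094, -82.2022705078125), (65.26654052734375, 65.22137451171875), 44.05148696899414)
sq 3136 [-2.0000e-03 -1.0000e-03  6.3945e+01] [473.4  19.8  40.5] ((473.98980712890625, 22.843656539916992), (87.38256072998047, 56.508296966552734), 88.58000946044922)
small 1518 [-3.0000e-03 -8.0000e-03  5.7647e+01] [476.3  74.4  31.7] ((474.6358642578125, 76.93496704101562), (44.744144439697266, 65.06327056884766), 0.19353808462619781)
plate ((474.7817077636719, -20.46820068359375), (318.4965515136719, 93.8409652709961), 88.67179870605469) [-5.00000e-04 -4.00000e-04  2.93573e+01]
```

View pics/5.png

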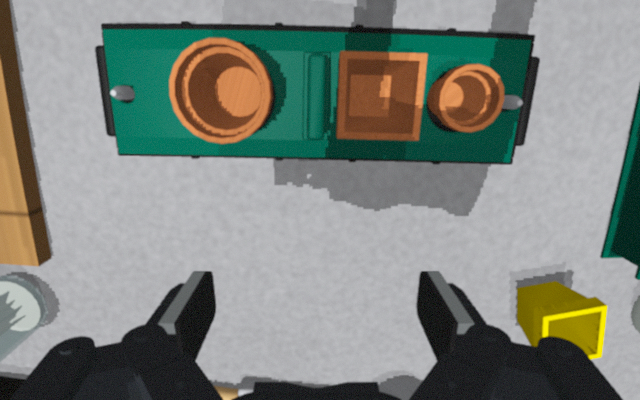

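The pots are seated upright in their own openings: large (221,91), square (381,97), small (466,98). Rim tops are at 71.9, 63.9 and 57.6 mm, so all three are on the floor. The robot is clear.

```bash
python3 -c "
from h import *
workorder.finish_job(); print(readout.read_t())"
```

```text
the job is handed in; nothing more can be done
the job is handed in; nothing more can be done
```

The job is done and handed in at about 54 s of the 138 s allowed. I moved all three pots to the side board, threaded the insert plate over both pins, and put each pot back through its own opening.

**Last checks:**
- **Plate:** its top is at about 29.3 mm with under 0.001 slope, so it lies flat on the rim. It is centred within about 2 mm and 0.1° of the carrier.
- **Pots:** rim tops read 71.9, 63.9 and 57.6 mm (72, 64 and 58 expected), all nearly level, so all three stand on the floor. The large pot measured within about 2 mm of its opening's centre.
- **Not independently confirmed:** the final fit for the square and small pots mixed in points from each other. Their centring rests on the arm's position when it released them and on the picture, where both sit in their openings.
- **Spray bottle:** I never came near it with the gripper, and it was standing in the mid-run top view. I took no closing picture of it.

No grasp, fit or placing needed correcting.

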